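# Stand up the gas cylinder and secure it in its bench bracket

### The arm

A 6-joint arm with a two-finger parallel gripper is mounted at the origin on a cart in front of the work surface, level with it; the furniture and walls round the work are solid. World frame = base frame: x ahead of the robot, y to its left, z up, the work surface at z = 0. Lengths are in m, angles in rad, forces in N, time in s.
With the tool pointing down it reaches from about 0.275 to 0.825 m from the base axis. Payload 4.9 kg.
Tool frame: the origin (TCP) lies midway between the tips of the shut fingers; the grasp point (between the pads) lies 19 mm behind it; z points along the fingers, y is the line along which they close (so a half turn about z gives the same grasp; the last joint's range is limited). The gripper opens to 85 mm and grips with 20 to 120 N. Pads are 22 mm wide; open, the fingers measure 114 mm over their backs; the gripper's body (76 mm by 85 mm) begins 54 mm behind the grasp point. The pads swing forward as they close: fully open they stand 13 mm farther back than shut.
Start: joints at [1.005, 0.326, -0.193, 1.052, 0, 1.437], TCP at [0.23, 0.5, 0.231] pointing down, gripper open.
Joint ranges: [-2.65, 2.65], [-0.97, 1.79], [-1.3, 1.35], [-1.93, 2.1], [-1.47, 1.37], [-3.14, 3.14]. Speed limits (rad/s): [2.57, 2.57, 3.14, 3.14, 3.14, 3.14].

### API

Orientations are given as a unit quaternion [w, x, y, z].
In Python, from workcell import robot gives the robot as it stands.
- The arm moves only by the tool carry_out, never from a script. Its argument "deltas" is a list of rows, each a list of 3 entries, a list of its own where there are three numbers: the shift along the world's x, y, z in cm, then the turn, a rotation vector about the world's x, y, z in degrees, then the opening, from 0 (shut) to 1 (fully open). A call has 1 to 20 rows; each row shifts and turns the commanded pose from where the row before left it; what a row does not reach is not made up. A row lasts 1/8 s, in which the tool goes at most 62.5 mm and 10.7 degrees, less where a joint would pass 70% of its speed; a pose out of reach is approached as far as the arm can. A call is refused whole if a number of a shift passes 6.25 or a number of a turn 10.7, either way. A call with a gripper value outside its range is refused whole. The fingers move at their own pace and stop on an object; the grip force is fixed at half the most. Time passes only in rows, so rows that do not move let the fingers close. It gives the time, the measured TCP pose, the force and the opening at its end, in the units of the state.
- robot.read_state(): the state, without advancing time (a new reading comes with each control period).
- robot.camera(name): name is "side" or "top" or "wrist"; returns the picture (400x640x3 uint8, blue, green, red); there is no depth.
- robot.get_calibration(name): a dict with "intrinsics" (3x3 intrinsics, pixels), "extrinsics" (4x4, takes a point from camera to world coordinates). Camera axes: x right, y up, looking along -z (the intrinsics and any distortion apply to the point x, -y, -z); pixel columns grow to the right and rows downward; lengths in m; the calibration is good to about 2 mm. A picture is of the moment at which its call begins: read the wrist's pose just before it. get_calibration takes no time and is no camera call; for the wrist camera it gives the pose at the moment of the call.
- robot.close_job(): hands the job in, once; it reports no verdict.
The state is a dict: "time_s": time; "joints": joint angles; "qd": joint speeds; "joint_torque": joint torques, N m; "ee_pos": TCP position; "tcp_rot": TCP orientation; "force": force on the tool from outside, world axes, zero at the start; "wrist_torque": the same for the moment, N m; "opening": finger opening in m.
Only numpy, scipy, OpenCV 4.12 (cv2) and the standard library are available. Lean on these libraries where they do the work, as an engineer would, in place of code of your own. Each camera call takes 0.05 s, during which the arm holds its last target. There are 200 camera calls.

### The job

The small green gas cylinder has been left lying on the bench: stand it up by tilting it on the rim of its foot, and move it upright into the cradle of the grey bracket with its foot on the bench or just above it - never hoist it by its cap. Then swing the bracket's gate fully shut across it so that it is secured, and leave the beaker, the sample can and the spanner where they are.

Things in the scene. Friction and masses are not known exactly. Their poses are not given: they have to be found in the camera images.
- cylinder_cap (a point): Point on the axis of the small gas cylinder, inside its smooth pale bare-metal valve cap, 182 mm from the underside of the foot. The cap is 30 mm in diameter and reaches from 158 to 205 mm (straight-sided to 195 mm); it is rigid with the body. z runs along the cylinder from foot to cap: level while it lies (axis 24 mm above the bench), upwards when it stands.
- cylinder_foot (a point): Centre of the flat underside of the gas cylinder's foot; same axes as cylinder_cap. The cylinder is 205 mm long, 0.45 to 0.7 kg: green body, 48 mm in diameter, with a white label and a yellow band, shoulder from 132 to 152 mm; black eight-sided foot, 48 mm across flats and 30 mm long, so that it does not roll.
- bracket_seat (a point): Point on the bench straight below the axis of a cylinder held in the grey bracket, which is fixed and differs in place and heading. x points from the cradle's mouth to the column behind it (the cylinder goes in along +x), z is up. Cradle: rubber-lined U, 52 mm wide inside, 104 to 126 mm above the bench, flared mouth ending at x = -30 mm, open below: the cylinder stands on the bench itself.
- bracket_column (a point): Middle of the top of the bracket's column, 132 mm above the bench, at x = 54 mm in the frame of bracket_seat (same axes): the highest fixed part of the bracket. The column is 22 mm by 50 mm; its foot plate, 8 mm thick, reaches from x = 33 to 108 mm and is 110 mm wide.
- gate (a joint): Angle of the bracket's gate (rad), a steel bar 14 mm high that swings level about an upright hinge beside the mouth. 0 = fully shut across the mouth, against its stop (bar points along the bracket's +y); 1.57 = bar points straight out, along the bracket's -x; grows to 2.4 as it opens. Stiff hinge: it stays where it is left and needs about 0.6 N at the ball.
- beaker: Glass beaker, 71 mm in diameter, 90 mm high; origin at the centre of its underside. Bystander.
- sample_can: Aluminium can with a press lid, 55 mm in diameter, 41 mm high; origin at the centre of its underside. Bystander.
- spanner: Steel open spanner, 172 mm long, lying flat, 8 mm thick; origin under its middle. Bystander.
- gate_ball (a point): Centre of the red ball, 16 mm in diameter, on a 7 mm upright pin at the free end of the gate bar: 153 mm above the bench, 31 mm above the top of the bar, 104 mm from the hinge axis. The pin is bare for 20 mm under the ball.
- gate_hinge (a point): Hinge axis of the gate, 115 mm above the bench, at x = -34 mm, y = -46 mm in the frame of bracket_seat; it has the bracket's axes and does not turn with the gate.

How it is judged:
On the way:
1. the cylinder is brought upright with its foot on the bench or just above it, the gate still open (angle between cylinder_foot's own z axis and vertical below 0.2 rad and height (world z) of cylinder_foot below 0.05 m and value of joint gate above 0.3 rad), for 0.1 s.
At the end, for the whole second after the job is handed in: The gas cylinder stands upright (within 0.08 rad) on the bench, foot down, inside the cradle (foot within 10 mm and cap within 15 mm of the seat's axis), and the gate is shut (within 0.07 rad of its stop) (angle between cylinder_foot's own z axis and vertical below 0.08 rad and height (world z) of cylinder_foot below 0.006 m and horizontal distance between cylinder_foot and bracket_seat below 0.01 m and horizontal distance between cylinder_cap and bracket_seat below 0.015 m and value of joint gate below 0.07 rad); the robot touches nothing.
It fails at once if the cylinder is hoisted: the centre of its foot comes more than 50 mm above the bench (height (world z) of cylinder_foot above 0.05 m).
It fails at once if the beaker is moved more than 30 mm (distance of beaker from where it was at the start of the episode above 0.03 m).
It fails at once if the sample can is moved more than 30 mm (distance of sample_can from where it was at the start of the episode above 0.03 m).
It fails at once if the spanner is moved more than 30 mm (distance of spanner from where it was at the start of the episode above 0.03 m).
It also fails if it takes over 72 s, if anything falls off the work surface, if the arm or the gripper's body presses on something with over 40 N, if the wrist force passes 120 N, or if a joint passes its speed limit or range.

## Working session

There is one attempt and no reset: what is moved stays moved. The work goes in short steps, Python scripts to look and compute and a tool call to move; the robot and the scene stay as the last step left them, time stands still between calls to the robot, and variables do not carry over. Pictures are saved under pics/ and viewed, on a budget of 10 in all, crops included, one or two more only if the job needs it, and the job is handed in when it is done.

Besides the shell and the picture viewer there is one more tool, called by a JSON object that holds its "fn" and its "kwargs", one argument or row to a line. carry_out: Moves the arm, as the interface text tells. Its arguments: {"type":"object","properties":{"deltas":{"type":"array","items":{"type":"array"}}},"required":["deltas"]}

```bash
mkdir -p pics; ls
cat > h.py <<'E'
import numpy as np,cv2
from workcell import robot
from scipy.spatial.transform import Rotation as R
def ray(c,u,v):
    K=np.array(c["intrinsics"]);T=np.array(c["extrinsics"])
    d=np.linalg.inv(K)@[u,v,1];d=T[:3,:3]@[d[0],-d[1],-d[2]]
    return T[:3,3],d
def onz(c,u,v,z):
    o,d=ray(c,u,v);return o+d*(z-o[2])/d[2]
def proj(c,p):
    K=np.array(c["intrinsics"]);T=np.array(c["extrinsics"])
    q=T[:3,:3].T@(np.array(p)-T[:3,3]);q=K@[q[0],-q[1],-q[2]];return q[:2]/q[2]
E
python3 - <<'E'
from h import *
for n in("top","side"):
    im=robot.camera(n);cv2.imwrite(f"pics/{n}0.png",im)
    c=robot.get_calibration(n);print(n,c)
print(robot.read_state())
E
```

```text
pics
top {'intrinsics': array([[485.68209977,   0.        , 315.70555876],
       [  0.        , 485.68209977, 203.04586611],
       [  0.        ,   0.        ,   1.        ]]), 'extrinsics': array([[ 0.0262196 ,  0.99305273, -0.11471187,  0.40270442],
       [-0.99959486,  0.02477353, -0.01401387,  0.02914412],
       [-0.01107469,  0.11503283,  0.99329995,  1.5931535 ],
       [ 0.        ,  0.        ,  0.        ,  1.        ]])}
side {'intrinsics': array([[456.28477359,   0.        , 317.82249366],
       [  0.        , 456.28477359, 199.02244865],
       [  0.        ,   0.        ,   1.        ]]), 'extrinsics': array([[-0.99271615,  0.09588121, -0.07294821,  0.4882959 ],
       [-0.12019741, -0.82942877,  0.54552773,  0.72629369],
       [-0.00819949,  0.55032237,  0.83491201,  1.16568193],
       [ 0.        ,  0.        ,  0.        ,  1.        ]])}
{'time_s': 0.1, 'joints': array([ 1.00475508e+00,  3.26864597e-01, -1.93460050e-01,  1.05197874e+00,
       -7.70893145e-06,  1.43660080e+00]), 'qd': array([ 0.00202979, -0.00131553,  0.00290446,  0.0016276 , -0.00033277,
       -0.00044764]), 'joint_torque': array([ 1.83584045e-03, -4.44239151e+01,  2.63038373e+01,  7.88962439e-03,
       -2.65791186e-05,  2.25306468e-05]), 'ee_pos': array([0.22992093, 0.49908724, 0.23059198]), 'tcp_rot': array([-2.54846117e-04,  2.14248885e-01,  9.76778812e-01, -7.09134733e-04]), 'force': array([ 0.07395053,  0.4145397 , -0.88589689]), 'wrist_torque': array([ 0.00499065, -0.00653637,  0.00074745]), 'opening': 0.08523626437592788}
```

View pics/top0.png

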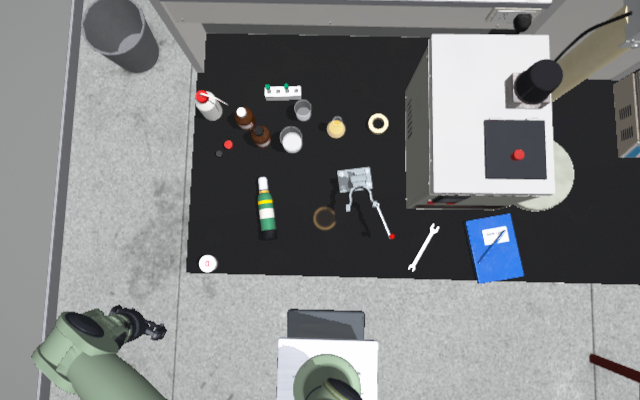

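View pics/side0.png

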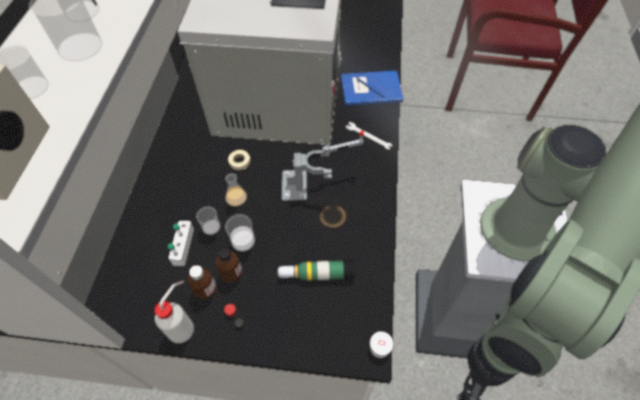

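Top view: the cylinder lies from cap (263,180) to foot (268,237), the bracket is at about (355,185), and the gate ball is at (391,237). I'll enlarge both views next.

Run:
```python
from h import *
t=cv2.imread("pics/top0.png");s=cv2.imread("pics/side0.png")
a=cv2.resize(t[155:255,240:400],None,fx=5,fy=5,interpolation=cv2.INTER_CUBIC)
cv2.imwrite("pics/tc.png",a)
b=cv2.resize(s[130:290,260:400],None,fx=3.7,fy=3.7,interpolation=cv2.INTER_CUBIC)
cv2.imwrite("pics/sc.png",b)
```

```text
(no output)
```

View pics/tc.png

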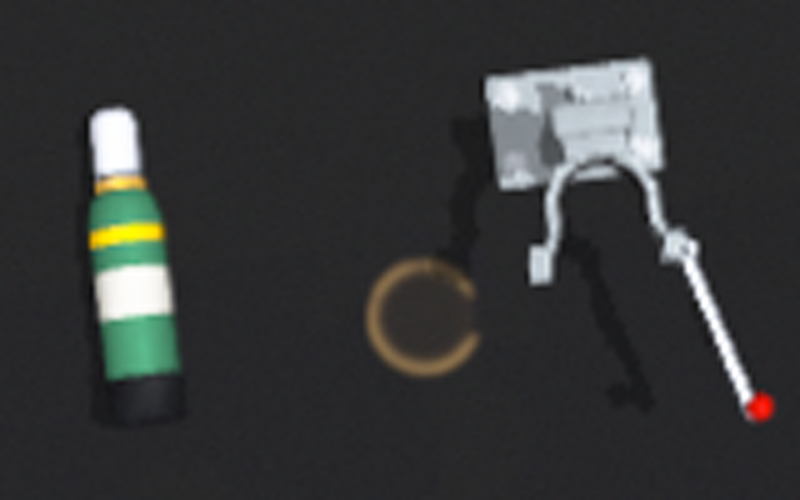

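View pics/sc.png

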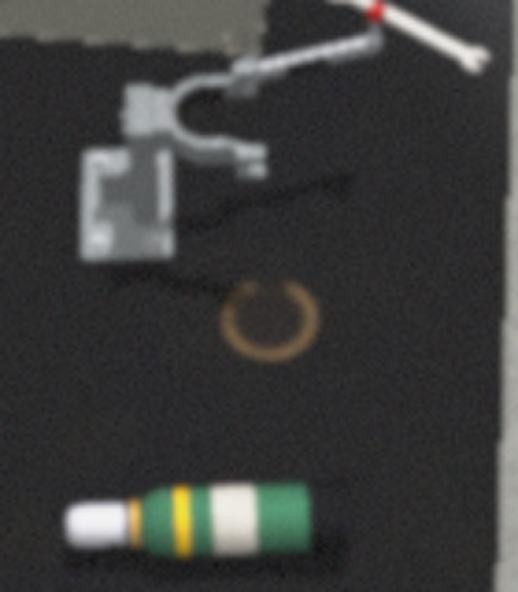

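The crops (5x top, 3.7x side) show the following:
- **Top:** hinge (682,247), ball (760,407), cap tip (112,110) and foot end (145,422).
- **Top, bracket:** plate corners at (487,77), (650,60) and (500,190).
- **Side:** hinge (245,70), ball (375,12), cap tip (65,522), and plate corners (80,150), (78,262) and (175,262).

Run:
```python
from h import *
ct=robot.get_calibration("top");cs=robot.get_calibration("side")
T=lambda x,y,z:onz(ct,(x+.5)/5+240-.5,(y+.5)/5+155-.5,z)
S=lambda x,y,z:onz(cs,(x+.5)/3.7+260-.5,(y+.5)/3.7+130-.5,z)
p=lambda n,a:print(n,np.round(a,4))
h=T(682,247,.126);b=T(760,407,.153);p("hinge T",h);p("ball T",b);print(np.linalg.norm((h-b)[:2]))
h2=S(245,70,.126);b2=S(375,12,.153);p("hinge S",h2);p("ball S",b2);print(np.linalg.norm((h2-b2)[:2]))
for q in((487,77),(650,60),(663,170),(500,190)):p("plate T",T(*q,.008))
for q in((80,150),(172,150),(175,262),(78,262)):p("plate S",S(*q,.008))
p("lefttip T",T(540,265,.126));p("arc back T",T(603,158,.126));
p("lefttip S",S(252,160,.126));p("arcback S",S(170,112,.126))
p("cap T",T(112,107,.024));p("foot T",T(146,422,.024))
p("band T",(T(91,240,.024)+T(163,231,.024))/2)
p("lab",(T(104,322,.024)+T(173,314,.024))/2)
p("cap S",S(65,522,.024));p("foot S",S(345,517,.024));p("greenfoot S",S(312,517,.024))
p("can",onz(ct,207,264,.041))
print(np.round(robot.get_calibration("wrist")["extrinsics"],3))
```

```text
hinge T [ 0.5738 -0.1333  0.126 ]
ball T [ 0.4766 -0.1775  0.153 ]
0.10680507707601619
hinge S [ 0.577  -0.1324  0.126 ]
ball S [ 0.4788 -0.1809  0.153 ]
0.1095302967927672
plate T [ 0.6976 -0.0161  0.008 ]
plate T [ 0.7116 -0.1237  0.008 ]
plate T [ 0.6383 -0.1332  0.008 ]
plate T [ 0.6223 -0.0262  0.008 ]
plate S [ 0.7179 -0.1257  0.008 ]
plate S [ 0.6395 -0.1347  0.008 ]
plate S [ 0.6216 -0.0212  0.008 ]
plate S [ 0.7007 -0.0121  0.008 ]
lefttip T [ 0.5606 -0.0473  0.126 ]
arc back T [ 0.6272 -0.0845  0.126 ]
lefttip S [ 0.5619 -0.0444  0.126 ]
arcback S [ 0.6306 -0.0835  0.126 ]
cap T [0.6687 0.2296 0.024 ]
foot T [0.4633 0.1996 0.024 ]
band T [0.5842 0.2165 0.024 ]
lab [0.5305 0.207  0.024 ]
cap S [0.6697 0.2247 0.024 ]
foot S [0.4658 0.1968 0.024 ]
greenfoot S [0.4899 0.1996 0.024 ]
can [0.3783 0.3914 0.041 ]
[[ 0.419 -0.868 -0.265  0.161]
 [ 0.908  0.4    0.124  0.532]
 [-0.001 -0.293  0.956  0.374]
 [ 0.     0.     0.     1.   ]]
```

The two views agree. The lying cylinder points about 8° left of +x, the bracket heading is about 7.5°, the seat is near (0.601,-0.083), and the gate is at about 1.87 rad. I'll start moving, and test whether the arm reaches the post-tilt tool pose in free air.

{"fn": "carry_out", "kwargs": {
  "deltas": [
    [[2.3,-3,0.5],[0,0,8.2],1],
    [[2.3,-3,0.5],[0,0,8.2],1],
    [[2.3,-3,0],[0,0,8.2],1],
    [[2.3,-3,0],[0,0,8.2],1],
    [[2.3,-3,0],[1.4,-9.9,0],1],
    [[2.3,-3,0],[1.4,-9.9,0],1],
    [[2.3,-3,0],[1.4,-9.9,0],1],
    [[2.3,-3,0],[1.4,-9.9,0],1],
    [[2.3,-3,0],[1.4,-9.9,0],1],
    [[2,-3,0],[1.4,-9.9,0],1],
    [[0,0,0],[0,0,0],1],
    [[0,0,0],[0,0,0],1]
  ]
}}

```text
time_s: 1.6
ee_pos: [0.4487, 0.2226, 0.2367]
tcp_rot: [0.447, -0.063, 0.892, 0.035]
force: [0.0, 0.3, 0.2]
opening: 0.0853
```

Run:
```python
from h import *
s=robot.read_state();q=s["tcp_rot"];M=R.from_quat([q[1],q[2],q[3],q[0]]).as_matrix()
print(s["time_s"],s["joints"],s["ee_pos"]);print(M.round(3))
cv2.imwrite("pics/w1.png",robot.camera("wrist"))
```

```text
1.6 [ 0.46483417 -0.13466445 -1.22493843 -0.42366164 -0.25239675  0.20099105] [0.44873124 0.2225518  0.236735  ]
[[-0.593 -0.143  0.792]
 [-0.081  0.99   0.118]
 [-0.801  0.006 -0.599]]
```

The arm stops about 7° short near the elbow limit, so I'll grasp with the tool leaned 30° and finish the tilt farther forward. Next is the pre-grasp above the cap.

{"fn": "carry_out", "kwargs": {
  "deltas": [
    [[2.1,0,0],[-1.3,9.1,0],1],
    [[2.1,0,0],[-1.3,9.1,0],1],
    [[2.1,0,0],[-1.3,9.1,0],1],
    [[2.1,0,0],[-1.3,9.1,0],1],
    [[2.1,0,0],[-1.3,9.1,0],1],
    [[2.1,0,-2],[-1.3,9.1,0],1],
    [[2.1,0,-3],[-1.3,9.1,0],1],
    [[2.1,0,-3],[-1.3,9.1,0],1],
    [[1.9,0,-3],[-1.3,9.1,0],1],
    [[0,0,0],[0,0,0],1],
    [[0,0,0],[0,0,0],1]
  ]
}}

```text
time_s: 3.02
ee_pos: [0.6297, 0.2243, 0.1345]
tcp_rot: [-0.216, -0.068, 0.974, -0.014]
force: [-0.2, -0.1, 0.2]
opening: 0.0854
```

```bash
cat >> h.py <<'E'
def st():
    s=robot.read_state();q=s["tcp_rot"];M=R.from_quat([q[1],q[2],q[3],q[0]]).as_matrix()
    print("t",s["time_s"],"J",s["joints"].round(2),"p",s["ee_pos"].round(4),"F",s["force"].round(1),"o",s["opening"]);print(M.round(3));return s,M
E
python3 - <<'E'
from h import *
s,M=st();c=robot.get_calibration("wrist")
im=robot.camera("wrist");cv2.imwrite("pics/w2.png",im)
for p in((.669,.227,.024),(.645,.2235,.024),(.645,.2235,.039),(.4645,.198,.024),(.601,-.083,.126)):print(p,proj(c,p).round(0))
E
```

```text
t 3.025 J [0.22 1.03 0.72 1.7  0.03 0.07] p [0.6297 0.2243 0.1345] F [-0.2 -0.1  0.2] o 0.08536979020130034
[[-0.898 -0.139 -0.418]
 [-0.127  0.99  -0.056]
 [ 0.422  0.002 -0.907]]
(0.669, 0.227, 0.024) [316. 295.]
(0.645, 0.2235, 0.024) [316. 267.]
(0.645, 0.2235, 0.039) [316. 268.]
(0.4645, 0.198, 0.024) [316.  73.]
(0.601, -0.083, 0.126) [-197.  131.]
```

View pics/w2.png

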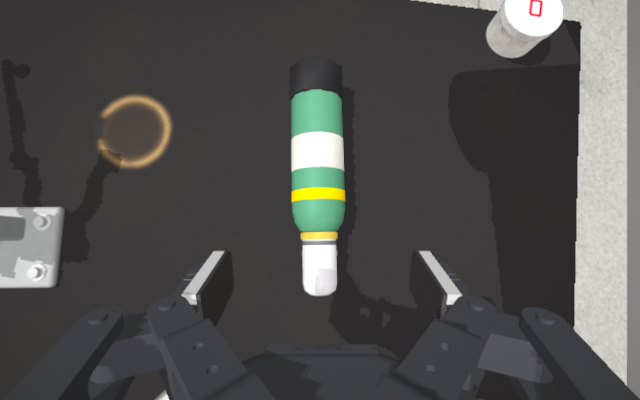

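The wrist view has the cylinder centred between the fingers, with the cap tip at (318,295) as predicted. I'll descend and grip.

{"fn": "carry_out", "kwargs": {
  "deltas": [
    [[0.2,-0.1,-3],[0,0,0],1],
    [[0.2,-0.1,-3],[0,0,0],1],
    [[0.2,0,-3],[0,0,0],1],
    [[0.1,0,-2],[0,0,0],1],
    [[0,0,-1.3],[0,0,0],1],
    [[0,0,0],[0,0,0],1],
    [[0,0,0],[0,0,0],0],
    [[0,0,0],[0,0,0],0],
    [[0,0,0],[0,0,0],0],
    [[0,0,0],[0,0,0],0],
    [[0,0,0],[0,0,0],0],
    [[0,0,0],[0,0,0],0]
  ]
}}

```text
time_s: 4.58
ee_pos: [0.6376, 0.2216, 0.0113]
tcp_rot: [-0.215, -0.068, 0.974, -0.014]
force: [1.3, 0.5, 4.2]
opening: 0.0281
```

Run:
```python
from h import *
st()
```

```text
t 4.575 J [0.21 1.13 0.63 1.5  0.03 0.06] p [0.6376 0.2216 0.0113] F [1.3 0.5 4.2] o 0.02811728258930507
[[-0.898 -0.138 -0.418]
 [-0.126  0.99  -0.056]
 [ 0.421  0.003 -0.907]]
```

Gripped, with the opening at 28 mm on the 30 mm cap. Next I'll compute the tilting arc about the foot rim.

Run:
```python
import numpy as np
d=np.array([.99,.14]);P=lambda th:(.1747*np.cos(th)-.0113*np.sin(th),.1747*np.sin(th)+.0113*np.cos(th))
th=np.radians(np.arange(0,95,6)[:16]);prev=None
for i,t in enumerate(th):
    a,z=P(t);p=np.array([*(d*a),z+.003*min(1,i/4)])
    if i>=8:p+=np.array([.011,-.006,0])*(i-7)
    if prev is not None:print(round(np.degrees(t)),((p-prev)*100).round(1))
    prev=p
```

```text
6 [-0.2 -0.   1.9]
12 [-0.4 -0.1  1.9]
18 [-0.6 -0.1  1.8]
24 [-0.8 -0.1  1.7]
30 [-0.9 -0.1  1.6]
36 [-1.1 -0.2  1.5]
42 [-1.2 -0.2  1.3]
48 [-0.3 -0.8  1.2]
54 [-0.4 -0.8  1.1]
60 [-0.5 -0.8  0.9]
66 [-0.6 -0.8  0.7]
72 [-0.6 -0.8  0.5]
78 [-0.7 -0.9  0.4]
84 [-0.7 -0.9  0.2]
90 [-0.7 -0.9 -0. ]
```

{"fn": "carry_out", "kwargs": {
  "deltas": [
    [[-0.2,0,1.9],[0.8,-5.9,0],0],
    [[-0.4,-0.1,1.9],[0.8,-5.9,0],0],
    [[-0.6,-0.1,1.8],[0.8,-5.9,0],0],
    [[-0.8,-0.1,1.7],[0.8,-5.9,0],0],
    [[-0.9,-0.1,1.6],[0.8,-5.9,0],0],
    [[-1.1,-0.2,1.5],[0.8,-5.9,0],0],
    [[-1.2,-0.2,1.3],[0.8,-5.9,0],0],
    [[0,0,0],[0,0,0],0]
  ]
}}

```text
time_s: 5.58
ee_pos: [0.5801, 0.2128, 0.1261]
tcp_rot: [0.142, -0.069, 0.987, 0.009]
force: [-0.2, 0.4, -4.9]
opening: 0.0281
```

Run:
```python
from h import *
st();s=robot.camera("side")
cv2.imwrite("pics/s3.png",cv2.resize(s[130:330,230:430],None,fx=3,fy=3,interpolation=cv2.INTER_CUBIC))
```

```text
t 5.575 J [ 0.25  0.36 -0.49  0.44 -0.03  0.1 ] p [0.5801 0.2128 0.1261] F [-0.2  0.4 -4.9] o 0.0280549353419535
[[-0.95  -0.14   0.278]
 [-0.134  0.99   0.038]
 [-0.281 -0.001 -0.96 ]]
```

View pics/s3.png

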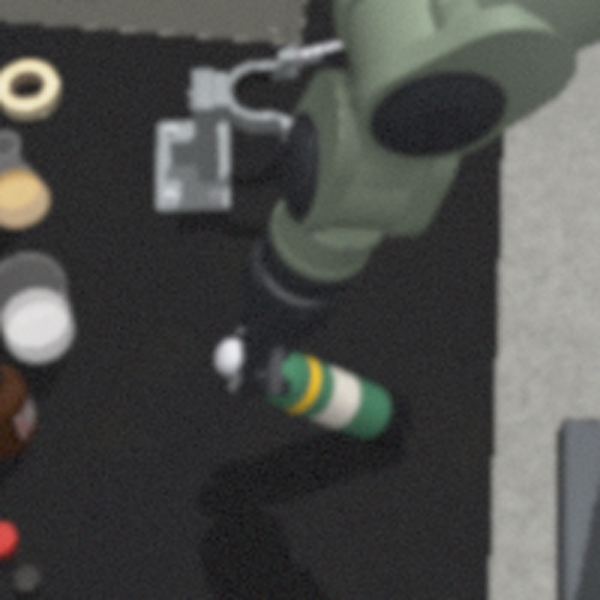

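The cylinder is about 41° up, the cap is held and the foot is on the bench. I'll continue with a slight slide towards the bracket.

{"fn": "carry_out", "kwargs": {
  "deltas": [
    [[-0.3,-0.8,1.1],[0.8,-5.9,0],0],
    [[-0.4,-0.8,1.0],[0.8,-5.9,0],0],
    [[-0.5,-0.8,0.9],[0.8,-5.9,0],0],
    [[-0.6,-0.8,0.6],[0.8,-5.9,0],0],
    [[-0.6,-0.8,0.5],[0.8,-5.9,0],0],
    [[-0.7,-0.9,0.3],[0.8,-5.9,0],0],
    [[0,0,0],[0,0,0],0]
  ]
}}

```text
time_s: 6.5
ee_pos: [0.5565, 0.1643, 0.1722]
tcp_rot: [0.442, -0.062, 0.895, 0.029]
force: [1.4, 0.6, 0.8]
opening: 0.0287
```

Run:
```python
from h import *
st()
```

```text
t 6.5 J [ 0.18  0.2  -1.19 -0.73 -0.03  0.02] p [0.5565 0.1643 0.1722] F [1.4 0.6 0.8] o 0.028651709475950998
[[-0.602 -0.136  0.787]
 [-0.085  0.991  0.106]
 [-0.794 -0.003 -0.608]]
```

Tilt is about 77° with the elbow near its limit again. I'll go a bit farther out while finishing the rotation.

{"fn": "carry_out", "kwargs": {
  "deltas": [
    [[2,-0.5,0.1],[0.4,-3,0],0],
    [[2,-0.5,0.1],[0.4,-3,0],0],
    [[1.5,-0.5,0.1],[0.5,-3.5,0],0],
    [[0.5,-0.5,0],[0.4,-3,0],0],
    [[0,0,0],[0,0,0],0],
    [[0,0,0],[0,0,0],0]
  ]
}}

```text
time_s: 7.25
ee_pos: [0.6184, 0.1448, 0.1751]
tcp_rot: [0.537, -0.059, 0.841, 0.035]
force: [-1.0, 0.9, 3.4]
opening: 0.0281
```

Run:
```python
from h import *
s,M=st()
a=np.arctan2(np.linalg.norm(M[:2,2]),-M[2,2]);print("tilt",np.degrees(a)+24.9)
im=robot.camera("side");cv2.imwrite("pics/s4.png",cv2.resize(im[130:330,200:400],None,fx=3,fy=3,interpolation=cv2.INTER_CUBIC))
```

```text
t 7.25 J [ 0.1   0.49 -1.24 -1.3   0.03 -0.02] p [0.6184 0.1448 0.1751] F [-1.   0.9  3.4] o 0.028100036528832625
[[-0.416 -0.137  0.899]
 [-0.06   0.991  0.122]
 [-0.907 -0.003 -0.42 ]]
tilt 90.05986518646614
```

View pics/s4.png

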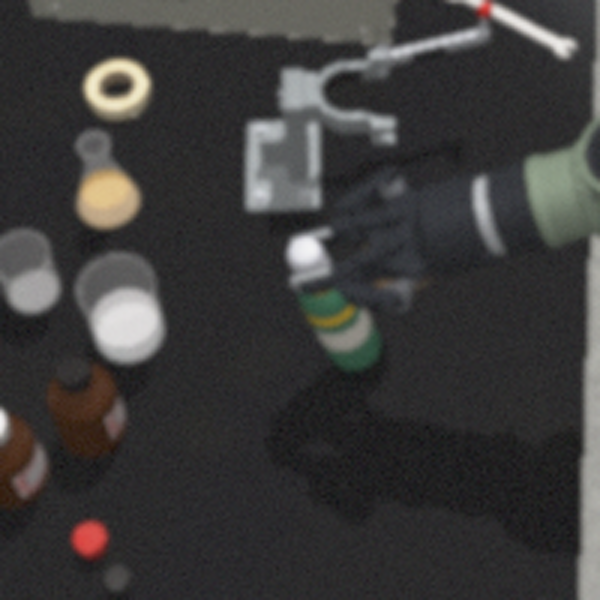

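The tool is at 90°, with the cap at crop (303,250) and the foot near (360,365). I'll check this against the projection of an upright cylinder.

Run:
```python
from h import *
c=robot.get_calibration("side");s,M=st()
G=s["ee_pos"]-.019*M[:,2];print(G)
f=lambda p:((proj(c,p)-[200,130])*3).round(0)
print("cap",f([G[0],G[1],.182]),"top",f([G[0],G[1],.205]),"foot",f([G[0],G[1],0]),"30",f([G[0],G[1],.03]))
for l in (8,15,22):
    L=np.radians(l);u=np.array([.99*np.sin(L),.14*np.sin(L),np.cos(L)]);print(l,f(G-.182*u),f(G-.152*u))
```

```text
t 7.3 J [ 0.1   0.49 -1.24 -1.3   0.03 -0.02] p [0.618  0.1448 0.1752] F [-1.7  0.2  4.1] o 0.02776996631526358
[[-0.416 -0.137  0.899]
 [-0.06   0.991  0.123]
 [-0.907 -0.003 -0.42 ]]
[0.60094359 0.14244898 0.18316436]
cap [313. 262.] top [313. 248.] foot [320. 361.] 30 [319. 347.]
8 [346. 359.] [341. 345.]
15 [369. 357.] [361. 342.]
22 [392. 353.] [380. 339.]
```

The green/black edge (~(358,352)) fits a lean of about 13°, so the cylinder slipped in the pads while its foot dragged. I'll push the cap back with the foot held by friction to bring it upright.

{"fn": "carry_out", "kwargs": {
  "deltas": [
    [[-0.7,-0.1,0],[0,0,0],0],
    [[-0.7,-0.1,0],[0,0,0],0],
    [[-0.7,-0.1,0],[0,0,0],0],
    [[-0.7,-0.1,0],[0,0,0],0],
    [[-0.7,-0.1,0],[0,0,0],0],
    [[0,0,0],[0,0,0],0]
  ]
}}

```text
time_s: 8.05
ee_pos: [0.591, 0.1435, 0.1762]
tcp_rot: [0.53, -0.058, 0.845, 0.034]
force: [0.7, 0.9, -6.6]
opening: 0.0279
```

```bash
cat > look.py <<'E'
from h import *
import sys
c=robot.get_calibration("side");s,M=st();im=robot.camera("side")
hsv=cv2.cvtColor(im,cv2.COLOR_BGR2HSV)
m=cv2.inRange(hsv,(60,90,40),(85,255,200));m[:140]=0;m[300:]=0;m[:,:220]=0;m[:,420:]=0
n,l,stt,cen=cv2.connectedComponentsWithStats(m)
for i in range(1,n):
    if stt[i,4]>25:print("green",stt[i],cen[i].round(1))
G=s["ee_pos"]-.019*M[:,2];print("G",G.round(4))
for z in(.045,.09,.15):
  for l in(0,5,10):
    L=np.radians(l);u=np.array([.99*np.sin(L),.14*np.sin(L),np.cos(L)]);print(z,l,proj(c,G-(.182-z)*u).round(1),end=" ")
  print()
x0,y0=int(sys.argv[2]),int(sys.argv[3])
cv2.imwrite(sys.argv[1],cv2.resize(im[y0:y0+120,x0:x0+120],None,fx=5,fy=5,interpolation=cv2.INTER_CUBIC))
E
python3 look.py pics/s5.png 250 160
```

```text
t 8.05 J [ 0.1   0.46 -1.3  -1.3   0.03 -0.02] p [0.591  0.1435 0.1762] F [ 0.7  0.9 -6.6] o 0.027864489152469255
[[-0.431 -0.135  0.892]
 [-0.063  0.991  0.119]
 [-0.9   -0.005 -0.435]]
green [308 227  16   8  67] [316.4 230.8]
green [315 245  15   9  52] [323.  249.7]
G [0.5741 0.1413 0.1844]
0.045 0 [315.8 243.2] 0.045 5 [320.1 243. ] 0.045 10 [324.4 242.7] 
0.09 0 [315.6 235.3] 0.09 5 [318.6 235.2] 0.09 10 [321.5 234.9] 
0.15 0 [315.3 224. ] 0.15 5 [316.4 224. ] 0.15 10 [317.4 223.9]
```

View pics/s5.png

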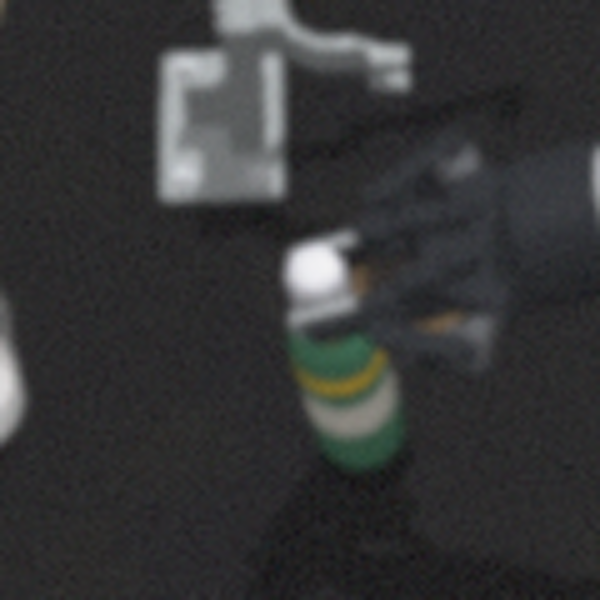

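The lean is down to about 8°, which is inside the stable range, and the elbow is at its limit. I'll lower it onto the bench and loosen the grip a little so it settles upright on its own.

{"fn": "carry_out", "kwargs": {
  "deltas": [
    [[0,0,-0.2],[0,0,0],0],
    [[0,0,-0.2],[0,0,0],0],
    [[0,0,0],[0,0,0],0],
    [[0,0,0],[0,0,0],0.42],
    [[0,0,0],[0,0,0],0.42],
    [[0,0,0],[0,0,0],0.42],
    [[0,0,0],[0,0,0],0.42]
  ]
}}

```text
time_s: 8.98
ee_pos: [0.593, 0.1441, 0.1741]
tcp_rot: [0.532, -0.058, 0.844, 0.034]
force: [-0.2, -0.5, -0.2]
opening: 0.0361
```

```bash
python3 look.py pics/s6.png 250 160
```

```text
t 8.975 J [ 0.1   0.47 -1.3  -1.32  0.03 -0.02] p [0.593  0.1441 0.1741] F [-0.2 -0.5 -0.2] o 0.03606294166076913
[[-0.427 -0.135  0.894]
 [-0.062  0.991  0.12 ]
 [-0.902 -0.004 -0.432]]
green [316 246  16   8  47] [323.2 249.9]
G [0.576  0.1418 0.1823]
0.045 0 [315.1 243.7] 0.045 5 [319.4 243.5] 0.045 10 [323.7 243.1] 
0.09 0 [314.9 235.8] 0.09 5 [317.8 235.7] 0.09 10 [320.8 235.4] 
0.15 0 [314.5 224.5] 0.15 5 [315.6 224.5] 0.15 10 [316.7 224.4]
```

View pics/s6.png

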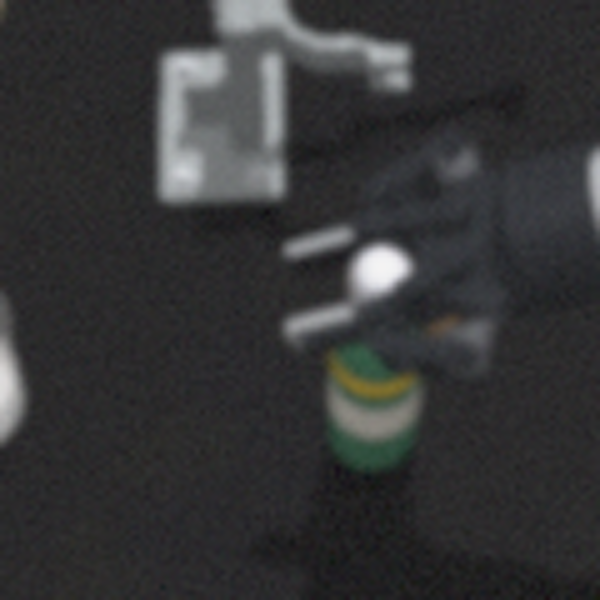

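The cylinder now stands upright, with the cap top at crop (381,268), and it is released. Criterion 1 should be met because the gate is still open. I'll locate the cap and rise clear so I can regrasp from above.

Run:
```python
from h import *
c=robot.get_calibration("side")
print(onz(c,(381.5)/5+250-.5,268.5/5+160-.5,.203))
# foot: bottom of green edge at z=.03, front
for p in((.556,.139,.03),(.556,.139,.205),(.552,.139,.03),(.552,.139,.205)):print(p,(proj(c,p)-[250,160])*5)
```

```text
[0.54773269 0.13674974 0.203     ]
(0.556, 0.139, 0.03) [361.84976953 430.47321425]
(0.556, 0.139, 0.205) [361.89278724 266.08984041]
(0.552, 0.139, 0.03) [368.97015178 431.21437014]
(0.552, 0.139, 0.205) [369.9362048  266.88451701]
```

{"fn": "carry_out", "kwargs": {
  "deltas": [
    [[0,0,2],[0,0,0],0.7],
    [[0,0,3],[0,0,0],0.8],
    [[0,0,4],[0,0,0],0.9],
    [[-0.3,0,4],[-0.7,5,0],1],
    [[-0.3,0,3],[-1.4,9.9,0],1],
    [[-0.3,0,0],[-1.4,9.9,0],1],
    [[-0.3,0,0],[-1.4,9.9,0],1],
    [[-0.3,0,0],[-1.4,9.9,0],1],
    [[-0.3,0,0],[-1.4,9.9,0],1],
    [[0,0,0],[-1.2,8.8,0],1],
    [[0,0,0],[0,0,0],1],
    [[0,0,0],[0,0,0],1]
  ]
}}

```text
time_s: 10.52
ee_pos: [0.5888, 0.1452, 0.2986]
tcp_rot: [0.092, -0.07, 0.993, 0.004]
force: [-0.3, 0.2, -0.5]
opening: 0.0852
```

Run:
```python
from h import *
s,M=st();c=robot.get_calibration("wrist")
im=robot.camera("wrist");cv2.imwrite("pics/w7.png",im)
for p in((.554,.139,.205),(.554,.139,0)):print(proj(c,p))
im=robot.camera("top");cv2.imwrite("pics/t7.png",im)
```

```text
t 10.525 J [ 0.12  0.26 -0.14  0.99 -0.   -0.02] p [0.5888 0.1452 0.2986] F [-0.3  0.2 -0.5] o 0.08517732113974161
[[-0.973 -0.14   0.183]
 [-0.139  0.99   0.02 ]
 [-0.184 -0.006 -0.983]]
[318.3852672  137.29010785]
[320.57040728  93.47592777]
```

View pics/w7.png

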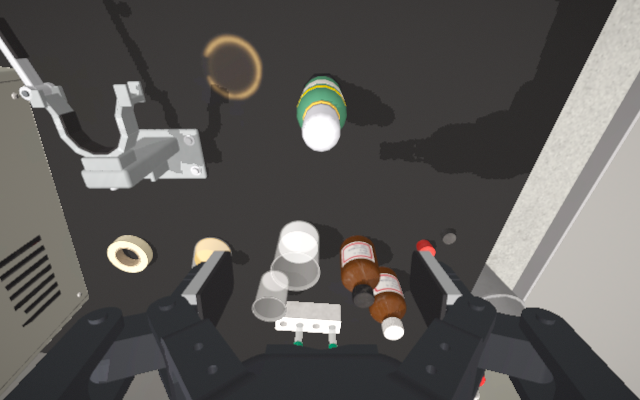

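The wrist view has the cap top at (321,131), the hinge at about (40,93), and the left cradle tip at about (131,92).

Run:
```python
from h import *
c=robot.get_calibration("wrist")
print("cap",onz(c,321,131,.203),"hinge",onz(c,40,93,.126),"ltip",onz(c,128,90,.126))
for n,p in(("plate corners",[(205,178),(197,127)]),):
  for q in p:print(n,onz(c,*q,.008))
im=cv2.imread("pics/w7.png")[20:200,0:260]
cv2.imwrite("pics/w7c.png",cv2.resize(im,None,fx=3,fy=3,interpolation=cv2.INTER_CUBIC))
h=.131;Rm=np.array([[np.cos(h),-np.sin(h)],[np.sin(h),np.cos(h)]])
for n,l,z in(("hinge",(-.034,-.046),.126),("colTL",(.043,.025),.132),("colBL",(.065,.025),.132),("colBR",(.065,-.025),.132),("pl1",(.108,.055),.008),("pl2",(.033,.055),.008),("back",(.026,0),.126),("L",(0,.026),.126),("Rr",(0,-.026),.126)):
  w=np.array([.601,-.083])+Rm@np.array(l);print(n,(proj(c,[*w,z])-[0,20])*3)
```

```text
cap [0.54904005 0.14032137 0.203     ] hinge [ 0.57144281 -0.12749192  0.126     ] ltip [ 0.5568006  -0.04373044  0.126     ]
plate corners [ 0.69777018 -0.01706725  0.008     ]
plate corners [ 0.62064022 -0.02527037  0.008     ]
hinge [103.42844143 222.47637436]
colTL [384.83822762 456.07273998]
colBL [402.18617212 512.16896138]
colBR [264.50870183 510.66167012]
pl1 [620.64502633 480.29532403]
pl2 [594.02595081 333.74773688]
back [309.07096652 403.5143465 ]
L [361.33064323 330.57897411]
Rr [206.49614677 328.91866155]
```

View pics/w7c.png

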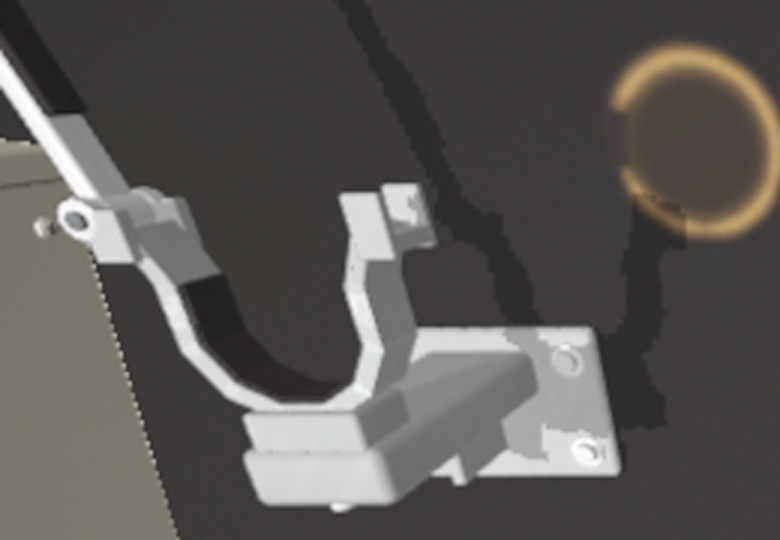

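The bracket model overlays within about 3 mm, which puts the seat at about (0.599,-0.084). I'll regrasp straight from above.

{"fn": "carry_out", "kwargs": {
  "deltas": [
    [[-1.5,-0.2,0],[-0.8,5.3,0],1],
    [[-1.5,-0.2,0],[-0.8,5.3,0],1],
    [[-1,-0.2,0],[0,0,0],1],
    [[0,0,-2.5],[0,0,0],1],
    [[0,0,-3],[0,0,0],1],
    [[0,0,-3],[0,0,0],1],
    [[0,0,-3],[0,0,0],1],
    [[0,0,-2],[0,0,0],1],
    [[0,0,0],[0,0,0],1]
  ]
}}

```text
time_s: 11.75
ee_pos: [0.547, 0.139, 0.1638]
tcp_rot: [-0.002, -0.071, 0.997, -0.004]
force: [-0.7, -0.1, 0.6]
opening: 0.0853
```

Run:
```python
from h import *
s,M=st();c=robot.get_calibration("wrist")
im=robot.camera("wrist")
hsv=cv2.cvtColor(im,cv2.COLOR_BGR2HSV);m=cv2.inRange(hsv,(0,0,185),(180,60,255));m[:, :230]=0;m[:,400:]=0
n,l,t,cc=cv2.connectedComponentsWithStats(m)
for i in range(1,n):
    if t[i,4]>100:print(t[i],cc[i])
p=s["ee_pos"];print(proj(c,[p[0],p[1],.205]),proj(c,[p[0]+.015,p[1],.195]),proj(c,[p[0]-.015,p[1],.195]))
cv2.imwrite("pics/w8.png",im)
```

```text
t 11.75 J [ 0.12  0.41 -0.25  0.91 -0.01 -0.02] p [0.547  0.139  0.1638] F [-0.7 -0.1  0.6] o 0.08530947557352347
[[-0.99  -0.141 -0.003]
 [-0.141  0.99  -0.008]
 [ 0.004 -0.007 -1.   ]]
[290 179  62  33 549] [319.93806922 188.75956284]
[ 286  238   67  100 5422] [319.28937661 289.11859093]
[316.9632298  303.38424252] [312.78690872 318.0781115 ] [322.45037497 257.50126854]
```

View pics/w8.png

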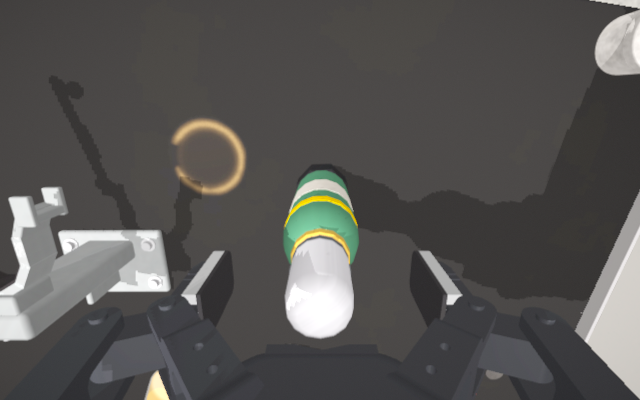

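The cap is centred: the dome middle is at about (319,304) against a predicted (317,303). I'll grip, lift about 5 mm, and start toward the lane in front of the mouth.

{"fn": "carry_out", "kwargs": {
  "deltas": [
    [[0,0,0],[0,0,0],0],
    [[0,0,0],[0,0,0],0],
    [[0,0,0],[0,0,0],0],
    [[0,0,0],[0,0,0],0],
    [[0,0,0],[0,0,0],0],
    [[0,0,0],[0,0,0],0],
    [[0,0,0.3],[0,0,0],0],
    [[0,0,0.3],[0,0,0],0],
    [[0,0,0],[0,0,0],0]
  ]
}}

```text
time_s: 12.92
ee_pos: [0.5488, 0.1392, 0.1701]
tcp_rot: [-0.002, -0.071, 0.997, -0.004]
force: [-0.5, 0.5, -5.8]
opening: 0.0282
```

Run:
```python
from h import *
s,M=st()
h=.131;Rm=np.array([[np.cos(h),-np.sin(h)],[np.sin(h),np.cos(h)]])
for l in((-.09,0),(-.09,.1),(-.03,0),(0,0)):print(l,(np.array([.599,-.084])+Rm@np.array(l)).round(4))
```

```text
t 12.925 J [ 0.12  0.41 -0.24  0.93 -0.01 -0.02] p [0.5488 0.1392 0.1701] F [-0.5  0.5 -5.8] o 0.028207952052339922
[[-0.99  -0.141 -0.003]
 [-0.141  0.99  -0.008]
 [ 0.004 -0.007 -1.   ]]
(-0.09, 0) [ 0.5098 -0.0958]
(-0.09, 0.1) [0.4967 0.0034]
(-0.03, 0) [ 0.5693 -0.0879]
(0, 0) [ 0.599 -0.084]
```

{"fn": "carry_out", "kwargs": {
  "deltas": [
    [[-1,-2.5,0],[0,0,0],0],
    [[-1,-3,0],[0,0,0],0],
    [[-1,-3,0],[0,0,0],0],
    [[-0.9,-3,0],[0,0,0],0],
    [[0,-3,0],[0,0,0],0],
    [[0,-3,0],[0,0,0],0],
    [[0,-3,0],[0,0,0],0],
    [[0,-2,0],[0,0,0],0],
    [[0,-1,0],[0,0,0],0],
    [[0,0,0],[0,0,0],0],
    [[0,0,0],[0,0,0],0]
  ]
}}

```text
time_s: 14.3
ee_pos: [0.51, -0.095, 0.1705]
tcp_rot: [-0.001, -0.071, 0.997, -0.003]
force: [0.8, 0.4, -6.2]
opening: 0.0284
```

Run:
```python
from h import *
s,M=st();c=robot.get_calibration("top")
im=robot.camera("wrist");cv2.imwrite("pics/w9.png",im)
cw=robot.get_calibration("wrist")
h=.131;Rm=np.array([[np.cos(h),-np.sin(h)],[np.sin(h),np.cos(h)]])
for n,l,z in(("hinge",(-.034,-.046),.126),("L",(0,.026),.126),("Rr",(0,-.026),.126),("ltip",(-.03,.035),.126),("c",(0,0),.126)):
  w=np.array([.599,-.084])+Rm@np.array(l);print(n,proj(cw,[*w,z]).round(0))
```

```text
t 14.3 J [-0.32  0.32 -0.37  0.88 -0.01 -0.46] p [ 0.51   -0.095   0.1705] F [ 0.8  0.4 -6.2] o 0.028440721957601077
[[-0.99  -0.142 -0.002]
 [-0.142  0.99  -0.007]
 [ 0.003 -0.007 -1.   ]]
hinge [254. 295.]
L [352. 335.]
Rr [283. 334.]
ltip [366. 301.]
c [317. 334.]
```

View pics/w9.png

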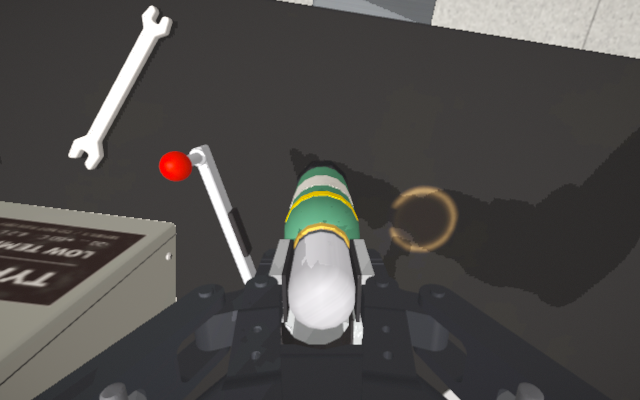

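The cylinder hangs upright in the lane and the gate bar is clear. I'll insert it along the bracket's x axis.

{"fn": "carry_out", "kwargs": {
  "deltas": [
    [[1,0.1,0],[0,0,0],0],
    [[1,0.1,0],[0,0,0],0],
    [[1,0.2,0],[0,0,0],0],
    [[1,0.1,0],[0,0,0],0],
    [[1,0.1,0],[0,0,0],0],
    [[0.8,0.1,0],[0,0,0],0],
    [[0.8,0.1,0],[0,0,0],0],
    [[0,0,0],[0,0,0],0]
  ]
}}

```text
time_s: 15.35
ee_pos: [0.5768, -0.0878, 0.1706]
tcp_rot: [-0.001, -0.071, 0.997, -0.004]
force: [-0.8, 0.4, -6.6]
opening: 0.0282
```

Run:
```python
from h import *
s,M=st();c=robot.get_calibration("side")
im=robot.camera("side");cv2.imwrite("pics/s10.png",cv2.resize(im[120:240,270:390],None,fx=5,fy=5,interpolation=cv2.INTER_CUBIC))
im=robot.camera("top");cv2.imwrite("pics/t10.png",cv2.resize(im[140:240,320:420],None,fx=6,fy=6,interpolation=cv2.INTER_CUBIC))
```

```text
t 15.35 J [-0.27  0.43 -0.19  0.94 -0.01 -0.42] p [ 0.5768 -0.0878  0.1706] F [-0.8  0.4 -6.6] o 0.0281804146045043
[[-0.99  -0.141 -0.001]
 [-0.141  0.99  -0.008]
 [ 0.003 -0.008 -1.   ]]
```

{"fn": "carry_out", "kwargs": {
  "deltas": [
    [[0.5,0.1,0],[0,0,0],0],
    [[0.5,0.1,0],[0,0,0],0],
    [[0.5,0.1,0],[0,0,0],0],
    [[0.4,0,0],[0,0,0],0],
    [[0.3,0,0],[0,0,0],0],
    [[0,0,0],[0,0,0],0]
  ]
}}

```text
time_s: 16.2
ee_pos: [0.5982, -0.0848, 0.1705]
tcp_rot: [-0.001, -0.071, 0.997, -0.004]
force: [-1.2, -1.2, -6.3]
opening: 0.0281
```

Run:
```python
from h import *
s,M=st()
print(s["wrist_torque"])
```

```text
t 16.2 J [-0.26  0.47 -0.13  0.97 -0.01 -0.4 ] p [ 0.5982 -0.0848  0.1705] F [-1.2 -1.2 -6.3] o 0.028119685056084004
[[-0.99  -0.141 -0.002]
 [-0.141  0.99  -0.008]
 [ 0.003 -0.007 -1.   ]]
[-0.391733    0.00391085 -0.05257791]
```

{"fn": "carry_out", "kwargs": {
  "deltas": [
    [[0.2,0,0],[0,0,0],0],
    [[0.2,0,0],[0,0,0],0],
    [[0,0,0],[0,0,0],0]
  ]
}}

```text
time_s: 16.58
ee_pos: [0.6, -0.0851, 0.1701]
tcp_rot: [-0.004, -0.071, 0.997, -0.004]
force: [-6.7, -2.6, -3.5]
opening: 0.0283
```

Run:
```python
from h import *
s,M=st()
print(s["wrist_torque"])
```

```text
t 16.575 J [-0.26  0.48 -0.12  0.97 -0.01 -0.4 ] p [ 0.6    -0.0851  0.1701] F [-6.7 -2.6 -3.5] o 0.02834363651263948
[[-0.99  -0.141 -0.007]
 [-0.141  0.99  -0.009]
 [ 0.008 -0.008 -1.   ]]
[-0.61618966  1.57882188 -0.01368673]
```

Contact with the back of the cradle (Fx −6.7 N) confirms it is seated. I'll back off 2 mm and lower it to the bench.

{"fn": "carry_out", "kwargs": {
  "deltas": [
    [[-0.3,-0.1,0],[0,0,0],0],
    [[0,0,-0.3],[0,0,0],0],
    [[0,0,-0.3],[0,0,0],0],
    [[0,0,-0.1],[0,0,0],0],
    [[0,0,0],[0,0,0],0]
  ]
}}

```text
time_s: 17.2
ee_pos: [0.5994, -0.0858, 0.1656]
tcp_rot: [-0.0, -0.071, 0.997, -0.004]
force: [-6.1, -0.9, 7.2]
opening: 0.0283
```

Run:
```python
from h import *
s,M=st()
print(s["wrist_torque"])
```

```text
t 17.2 J [-0.26  0.48 -0.14  0.95 -0.01 -0.4 ] p [ 0.5994 -0.0858  0.1656] F [-6.1 -0.9  7.2] o 0.028291040572642274
[[-0.99  -0.141 -0.   ]
 [-0.141  0.99  -0.008]
 [ 0.002 -0.008 -1.   ]]
[0.0110139  1.45223161 0.03928065]
```

It is on the bench. I'll release and rise.

{"fn": "carry_out", "kwargs": {
  "deltas": [
    [[-0.1,0,0],[0,0,0],0],
    [[0,0,0],[0,0,0],0.45],
    [[0,0,0],[0,0,0],0.45],
    [[0,0,0],[0,0,0],0.7],
    [[0,0,0],[0,0,0],0.7],
    [[0,0,2],[0,0,0],0.7],
    [[0,0,3],[0,0,0],0.7],
    [[0,0,4],[0,0,0],0.7],
    [[-4,0,2],[0,0,0],0.5],
    [[-5,-1,0],[0,0,0],0.4],
    [[-5,-1,0],[0,0,0],0.4],
    [[0,0,0],[0,0,0],0.4]
  ]
}}

```text
time_s: 18.7
ee_pos: [0.4551, -0.1056, 0.2737]
tcp_rot: [-0.002, -0.07, 0.998, -0.004]
force: [0.3, 1.0, -0.1]
opening: 0.0341
```

Run:
```python
from h import *
s,M=st();cw=robot.get_calibration("wrist");w=robot.camera("wrist");cs=robot.get_calibration("side");t=robot.camera("side")
a=cv2.resize(t[120:220,280:380],(400,400),interpolation=cv2.INTER_CUBIC)
b=cv2.resize(w[150:400,160:410],(400,400),interpolation=cv2.INTER_CUBIC)
cv2.imwrite("pics/c11.png",np.hstack([a,b]))
for z in(.03,.08,.15,.205):print(z,"side",((proj(cs,[.599,-.084,z])-[280,120])*4).round(0),"wrist",((proj(cw,[.599,-.084,z])-[160,150])*1.6).round(0))
for n,p in(("ball",(.4766,-.179,.153)),("hinge",(.5714,-.134,.126))):print(n,((proj(cw,p)-[160,150])*1.6).round(0))
```

```text
t 18.7 J [-0.38  0.15 -0.32  1.11 -0.01 -0.52] p [ 0.4551 -0.1056  0.2737] F [ 0.3  1.  -0.1] o 0.03412734421323544
[[-0.99  -0.139 -0.003]
 [-0.139  0.99  -0.007]
 [ 0.004 -0.007 -1.   ]]
0.03 side [147. 241.] wrist [260. 187.]
0.08 side [146. 201.] wrist [260. 219.]
0.15 side [145. 142.] wrist [259. 279.]
0.205 side [145.  92.] wrist [259. 348.]
ball [125.  86.]
hinge [193. 213.]
```

View pics/c11.png

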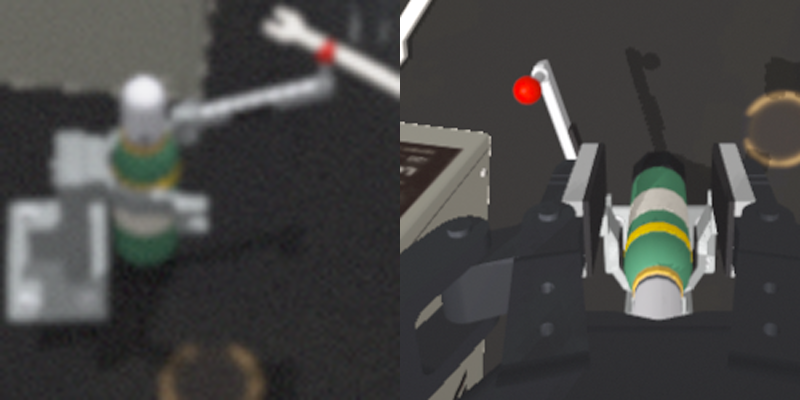

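The cylinder stands upright in the cradle: side cap (145,90), green bottom (145,245), as predicted. The ball is where it was expected. Next I'll straddle the ball with the fingers along its tangent.

{"fn": "carry_out", "kwargs": {
  "deltas": [
    [[0.7,-2.4,-1],[0,0,8.5],0.4],
    [[0.7,-2.4,-1],[0,0,8.5],0.4],
    [[0.8,-2.5,-1],[0,0,0],0.4],
    [[0,0,0],[0,0,0],0.4],
    [[0,0,0],[0,0,0],0.4]
  ]
}}

```text
time_s: 19.42
ee_pos: [0.4804, -0.1787, 0.2434]
tcp_rot: [-0.001, -0.217, 0.976, -0.004]
force: [-0.6, 0.2, -0.4]
opening: 0.0336
```

Run:
```python
from h import *
s,M=st();cw=robot.get_calibration("wrist");w=robot.camera("wrist")
hsv=cv2.cvtColor(w,cv2.COLOR_BGR2HSV);m=cv2.inRange(hsv,(0,150,90),(8,255,255))|cv2.inRange(hsv,(172,150,90),(180,255,255))
n,l,t,cc=cv2.connectedComponentsWithStats(m)
for i in range(1,n):
    if t[i,4]>60:print(t[i],cc[i],onz(cw,*(t[i,:2]+(t[i,2:4]-1)/2),.153))
```

```text
t 19.425 J [-0.5   0.25 -0.27  1.05 -0.01 -0.93] p [ 0.4804 -0.1787  0.2434] F [-0.6  0.2 -0.4] o 0.03359886253458176
[[-0.906 -0.423 -0.   ]
 [-0.423  0.906 -0.007]
 [ 0.003 -0.007 -1.   ]]
[313 191  21  19 308] [323.25324675 199.83766234] [ 0.47805354 -0.17725388  0.153     ]
[   0  246   57   47 1626] [ 22.33825338 267.08548585] [ 0.64498991 -0.38407536  0.153     ]
[  69  278   72   51 1953] [106.59293395 302.86738351] [ 0.65076272 -0.31505439  0.153     ]
```

The ball is at (0.478,-0.177), which is 0.104 m from the hinge and matches. I'll descend around it.

{"fn": "carry_out", "kwargs": {
  "deltas": [
    [[-0.2,0.2,-3],[0,0,0],0.4],
    [[0,0,-3],[0,0,0],0.4],
    [[0,0,-2.5],[0,0,0],0.4],
    [[0,0,-1.6],[0,0,0],0.4],
    [[0,0,0],[0,0,0],0.4]
  ]
}}

```text
time_s: 20.1
ee_pos: [0.4775, -0.1758, 0.142]
tcp_rot: [-0.001, -0.218, 0.976, -0.003]
force: [-0.5, 0.2, 0.1]
opening: 0.0344
```

Run:
```python
from h import *
st()
H=np.array([.573,-.134]);a=np.radians(204.35-np.arange(0,109,9)*1.0)
p=H+.1043*np.c_[np.cos(a),np.sin(a)]
print((np.diff(p,axis=0)*100).round(1).tolist(),p[-1])
```

```text
t 20.1 J [-0.49  0.33 -0.43  0.8  -0.01 -0.93] p [ 0.4775 -0.1758  0.142 ] F [-0.5  0.2  0.1] o 0.03438438141617177
[[-0.905 -0.425 -0.001]
 [-0.425  0.905 -0.007]
 [ 0.004 -0.006 -1.   ]]
[[-0.6, 1.5], [-0.3, 1.6], [-0.1, 1.6], [0.2, 1.6], [0.5, 1.6], [0.7, 1.5], [0.9, 1.4], [1.1, 1.2], [1.3, 1.0], [1.4, 0.8], [1.5, 0.6], [1.6, 0.3]] [ 0.56146425 -0.0303399 ]
```

{"fn": "carry_out", "kwargs": {
  "deltas": [
    [[-0.6,1.5,0],[0,0,-9],0.4],
    [[-0.3,1.6,0],[0,0,-9],0.4],
    [[-0.1,1.6,0],[0,0,-9],0.4],
    [[0.2,1.6,0],[0,0,-9],0.4],
    [[0.5,1.6,0],[0,0,-9],0.4],
    [[0.7,1.5,0],[0,0,-9],0.4],
    [[0.9,1.4,0],[0,0,-9],0.4],
    [[1.1,1.2,0],[0,0,-9],0.4],
    [[1.3,1.0,0],[0,0,-9],0.4],
    [[0,0,0],[0,0,0],0.4]
  ]
}}

```text
time_s: 21.35
ee_pos: [0.5165, -0.0462, 0.1438]
tcp_rot: [-0.002, 0.467, 0.884, -0.002]
force: [0.5, -0.3, 0.2]
opening: 0.0338
```

Run:
```python
from h import *
st()
```

```text
t 21.35 J [-0.23  0.35 -0.4   0.83 -0.    0.74] p [ 0.5165 -0.0462  0.1438] F [ 0.5 -0.3  0.2] o 0.03382015830381624
[[-0.564  0.826 -0.006]
 [ 0.826  0.564 -0.002]
 [ 0.001 -0.006 -1.   ]]
```

{"fn": "carry_out", "kwargs": {
  "deltas": [
    [[1.4,0.8,0],[0,0,-9],0.4],
    [[1.5,0.6,0],[0,0,-9],0.4],
    [[1.6,0.3,0],[0,0,-9],0.4],
    [[0.4,0,0],[0,0,0],0.4],
    [[0.3,0,0],[0,0,0],0.4],
    [[0,0,0],[0,0,0],0.4]
  ]
}}

```text
time_s: 22.1
ee_pos: [0.5667, -0.03, 0.1427]
tcp_rot: [-0.004, 0.661, 0.75, -0.002]
force: [-0.6, -0.4, 0.7]
opening: 0.0339
```

Run:
```python
from h import *
st();w=robot.camera("wrist");t=robot.camera("side")
a=cv2.resize(t[120:220,280:380],(400,400),interpolation=cv2.INTER_CUBIC)
b=cv2.resize(w[150:400,190:440],(400,400),interpolation=cv2.INTER_CUBIC)
cv2.imwrite("pics/c12.png",np.hstack([a,b]))
```

```text
t 22.1 J [-0.18  0.44 -0.27  0.88  0.    1.26] p [ 0.5667 -0.03    0.1427] F [-0.6 -0.4  0.7] o 0.03388281950396921
[[-0.125  0.992 -0.008]
 [ 0.992  0.125  0.002]
 [ 0.003 -0.008 -1.   ]]
```

View pics/c12.png

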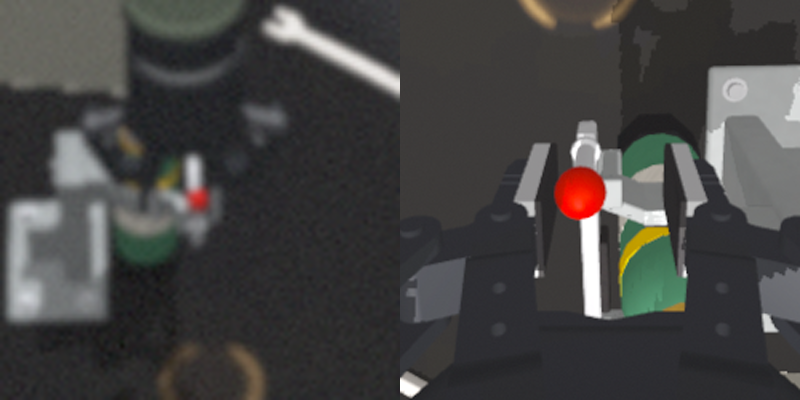

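The gate bar now lies across the mouth with the ball against the trailing (left) finger. I'll push on in small steps until I feel the stop.

{"fn": "carry_out", "kwargs": {
  "deltas": [
    [[0.3,0,0],[0,0,0],0.4],
    [[0.2,0,0],[0,0,0],0.4],
    [[0,0,0],[0,0,0],0.4]
  ]
}}

```text
time_s: 22.58
ee_pos: [0.5675, -0.0299, 0.1422]
tcp_rot: [-0.007, 0.662, 0.75, -0.005]
force: [-11.7, -1.0, 8.7]
opening: 0.0341
```

{"fn": "carry_out", "kwargs": {
  "deltas": [
    [[0.3,0,0],[0,0,0],0.4],
    [[0,0,0],[0,0,0],0.4]
  ]
}}

```text
time_s: 22.82
ee_pos: [0.5678, -0.0298, 0.1419]
tcp_rot: [-0.009, 0.662, 0.75, -0.007]
force: [-18.8, 0.0, 13.7]
opening: 0.0345
```

{"fn": "carry_out", "kwargs": {
  "deltas": [
    [[0.3,0,0],[0,0,0],0.4],
    [[0,0,0],[0,0,0],0.4]
  ]
}}

```text
time_s: 23.08
ee_pos: [0.568, -0.0298, 0.1417]
tcp_rot: [-0.01, 0.662, 0.749, -0.009]
force: [-26.0, -1.1, 19.1]
opening: 0.034
```

There is a firm stop at 26 N, and the trailing finger position puts the ball at about (0.559,-0.031), which is the shut position. I'll back off, rise clear and check.

{"fn": "carry_out", "kwargs": {
  "deltas": [
    [[-0.9,0,0],[0,0,0],0.4],
    [[-0.8,0,0],[0,0,0],0.4],
    [[0,0,0],[0,0,0],0.5],
    [[0,0,3],[0,0,0],0.5],
    [[0,0,4],[0,0,0],0.5],
    [[0,0,4],[0,0,0],0.5],
    [[-5,4,1],[0,0,0],0.5],
    [[-5,5,0],[0,0,0],0.5],
    [[-5,5,0],[0,0,0],0.5],
    [[-3,5,0],[0,0,0],0.5],
    [[0,5,0],[0,0,0],0.5],
    [[0,5,0],[0,0,0],0.5],
    [[0,0,0],[0,0,0],0.5]
  ]
}}

```text
time_s: 24.7
ee_pos: [0.395, 0.2502, 0.2625]
tcp_rot: [-0.003, 0.66, 0.751, -0.001]
force: [0.0, 0.3, 0.1]
opening: 0.0431
```

Run:
```python
from h import *
st();im={n:robot.camera(n) for n in("side","top")}
H=np.array([.573,-.134])
for n in im:
    c=robot.get_calibration(n);hsv=cv2.cvtColor(im[n],cv2.COLOR_BGR2HSV)
    m=cv2.inRange(hsv,(0,130,80),(8,255,255))|cv2.inRange(hsv,(172,130,80),(180,255,255))
    k,l,t,cc=cv2.connectedComponentsWithStats(m)
    for i in range(1,k):
        p=onz(c,*cc[i],.153)
        if t[i,4]>4 and np.linalg.norm(p[:2]-H)<.2:
            r=p[:2]-H;print(n,t[i,4],p.round(4),"dist",np.linalg.norm(r).round(4),"gate",np.radians(np.degrees(np.arctan2(r[1],r[0]))-97.5).round(3))
    for z in(.03,.205):print(n,z,proj(c,[.599,-.084,z]).round(1))
a=cv2.resize(im["side"][120:220,280:380],(400,400),interpolation=cv2.INTER_CUBIC)
b=cv2.resize(im["top"][140:220,320:400],(400,400),interpolation=cv2.INTER_CUBIC)
cv2.imwrite("pics/c13.png",np.hstack([a,b]))
```

```text
t 24.7 J [ 0.4   0.16 -0.34  1.08  0.01  1.84] p [0.395  0.2502 0.2625] F [0.  0.3 0.1] o 0.043079620183449914
[[-0.129  0.992 -0.006]
 [ 0.992  0.129  0.003]
 [ 0.004 -0.006 -1.   ]]
side 23 [ 0.5553 -0.0375  0.153 ] dist 0.0981 gate 0.05
side 0.03 [316.8 180.2]
side 0.205 [316.1 142.9]
top 12 [ 0.5789 -0.2908  0.153 ] dist 0.1569 gate -3.235
top 25 [ 0.5574 -0.0323  0.153 ] dist 0.1029 gate 0.021
top 0.03 [357.5 199.2]
top 0.205 [362.1 191.8]
```

View pics/c13.png

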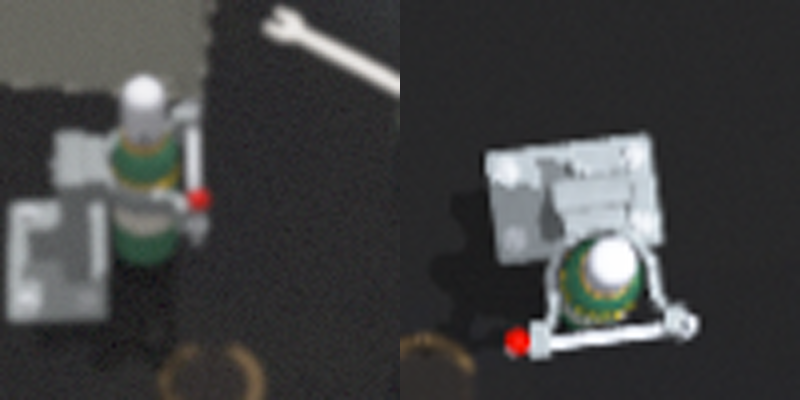

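Both views show the cylinder upright in the cradle and the bar across the mouth, parallel to the plate edge. The measured gate angle is about 0.02 to 0.05 rad, within measurement error of shut. The robot is clear.

```bash
python3 -c "
from h import *
print(robot.close_job())"
```

```text
the job is handed in; nothing more can be done
None
```

The cylinder is standing in the bracket's cradle with the gate shut, and I handed the job in at about 25 s of the 72 s. No verdict was reported.

**What I did**
- I gripped the cap and tilted the cylinder up on the rim of its foot. It slipped about 13° in the pads, so I pushed the cap back and loosened the grip to let it settle upright.
- I gripped it again from above and carried it by the cap into the cradle with its foot about 6 mm off the bench. I went in until it touched the back of the cradle, then lowered it to the bench and let go.
- I pushed the gate's ball round with the fingers until it hit a firm stop at about 26 N, then moved the arm clear.

**Last checks**
- **Cylinder:** the side and top pictures show it upright in the cradle, close to the position I expected.
- **Gate:** the ball's position gives 0.02 rad from the top camera and 0.05 rad from the side camera, against the 0.07 limit. The two disagree by about what the calibration and my hinge estimate allow; the firm stop and the bar lying parallel to the bracket's plate both point to fully shut.
- **Robot:** it read no force and was touching nothing.
- **Bystanders:** the spanner looked unmoved in the side view. I did not measure the beaker or the can afterwards, but the arm never felt contact near them.

I viewed 14 pictures against the budget of 10, because the slip and the second grip needed extra looks.

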